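# Draw the hand scanner from its hooded stand and hold it on a carton's bar code

### The job

Draw the hand scanner straight back out of its stand, whose hood covers the nose. Carry it to the larger of the two cartons and turn it nose down to aim its window at the bar code printed on the carton's upper face: about 10 cm from the code, at least halfway from level to straight down, handle on the lower side, with the scanner's width lying along the carton's long side so that its scan line crosses all the bars. The job finishes while you hold it there, still and in the air (it reads by itself, no trigger to pull; do not put it down or let go), without touching the carton or shifting anything else on the table.

Things in the scene. Friction and masses are not known exactly. Their poses are not given: they have to be found in the camera images.
- scanner: Hand scanner, pistol shape, 0.17 kg. Own axes: +y = where the nose points (beam), +x = up from handle to head, +z = to its left when upright. Head: flat parallel sides z 0 and 54 mm, x 36..90, y -62..72 mm; handle below it: z 9..45, x -67..36, leaning back from y -51..-20 at the head to -72..-38. Origin is a corner reference in the handle's right side, not the middle. Trigger fixed.
- scanner_window (a point): Middle of the scanner's window at the tip of the nose (72 mm forward, 66 up, 27 left of the scanner's origin; same axes as the scanner). The beam leaves here along the scanner's +y; the scan line fans out along its z.
- scanner_head (a point): Middle of the scanner's head, where to grip it: head 54 mm wide along the scanner's z and about 54 mm high here, so 27 mm to either side and up to the top; 77 mm behind the window.
- scanner_foot (a point): Bottom end of the scanner's handle, 66 mm below the scanner's origin (along its -x), 129 mm below the head point; a thin cable boot sticks out 23 mm more.
- stand: Fixed grey sheet-metal stand, 142x100 mm foot, 206 mm tall. Origin in the foot's underside, +x towards hood and back plate, -x the open front where the scanner comes out, z up. Two level fork arms (tops 150 mm up, x -66..84 mm) carry the head; the handle hangs in the 44 mm gap between them; lips 6 mm above the arms guide the head with 2 mm play a side.
- stand_mouth (a point): Middle of the mouth of the stand's hood (40 mm ahead of the stand's origin, 175 mm up; axes as the stand's). The hood is a pocket 61 mm wide and 53 mm high over the arms, 42 mm deep towards +x; the nose sits 38 mm inside, nose 5.5 deg down, and must come out along -x. Nothing stands over the head behind the mouth.
- carton_large: Larger carton, 0.3 kg, lying on its back, 45 mm high; upper face 85 mm (long side) by 60 mm, printed with a bar code. Own axes: -x = straight up out of the printed face, y = along the long side (row of the bars), +z = across the face, away from the edge with the code, roughly away from the robot. Origin in the middle of the near edge's side face, 22.5 mm above the table. It may stand left or right of the small one.
- code_large (a point): Middle of the bar code on the larger carton's upper face, 45 mm above the table (code about 52x12 mm, bars in a row along the carton's y), 13 mm from the near long edge, 9.5 mm off the middle towards +y; axes as the carton's.
- carton_small: Smaller carton, 75x45 mm printed face up, 35 mm high, of like print; not to be scanned. Origin in the middle of the near edge's side face, 17.5 mm up.
- frame_post (a point): Foot of the upright aluminium post, 40x40 mm, that rises at the back edge of the table between stand and cartons (point in its middle at table height; it goes up past the arm). Keep the wrist clear of it on the way across.
- clip_bin: Open parts bin with clips, 130x107x63 mm, bystander; origin under its middle.
- label_roll: White roll of labels standing on its end, 81 mm across, 52 mm high, bystander; origin under its middle.
- marker: Felt marker lying, 130 mm long, 18 mm thick, bystander; origin under its middle.
- counter: Hand tally counter, 44x44x25 mm, bystander; origin under its middle.
- scissors: Scissors lying, 199 mm long, 9 mm thick, bystander; origin under the middle.
- bottle: White squeeze bottle with bent spout, 62 mm across, 185 mm tall, bystander; origin under its middle.
- stamp: Hand stamp with turned handle, 27x40 mm, 74 mm tall, standing, bystander; origin under its middle.

How it is judged:
On the way:
1. The scanner is drawn out of the stand and held clear of it (distance between scanner_window and stand_mouth above 0.09 m and contact force between scanner and stand below 0.05 N and height (world z) of scanner_foot above 0.03 m and contact force between the fingers and scanner above 1 N), for 0.1 s.
At the end, for the whole second after the job is handed in: Gripped, still, in the air: code 60-140 mm ahead of the window, within 18 mm of the beam each way; beam within 50 deg of square to the printed face, scanner's width within 17 deg of the carton's long side, handle on the lower side, its foot over 30 mm up, resting on nothing; carton not moved (y of code_large in the frame of scanner_window between 0.06 and 0.14 m and x of code_large in the frame of scanner_window between -0.018 and 0.018 m and z of code_large in the frame of scanner_window between -0.018 and 0.018 m and angle between the y axis of scanner and the x axis of carton_large, either way round below 0.87 rad and angle between the z axis of scanner and the y axis of carton_large, either way round below 0.3 rad and x of scanner_window in the frame of code_large below -0.03 m and height (world z) of scanner_foot above 0.03 m and angle between scanner's own x axis and vertical below 1.5 rad and contact force between the fingers and scanner above 1 N and contact force between scanner and stand below 0.05 N and contact force between scanner and carton_large below 0.05 N and contact force between scanner and carton_small below 0.05 N and contact force between scanner and clip_bin below 0.05 N and contact force between scanner and label_roll below 0.05 N and linear speed of scanner below 0.03 m/s and angular speed of scanner below 0.15 rad/s and distance of carton_large from where it was at the start of the episode below 0.01 m); the arm keeps its last pose, push and grip.
It fails at once if the larger carton is touched by the scanner or shifted over 10 mm (contact force between scanner and carton_large above 0.5 N or distance of carton_large from where it was at the start of the episode above 0.01 m).
It fails at once if another thing on the table is shifted by more than 25 mm (distance of any of carton_small, clip_bin, label_roll, marker, counter, scissors, bottle, stamp from where it was at the start of the episode above 0.025 m).
It also fails if it takes over 45 s, if anything falls off the work surface, if the arm or the gripper's body presses on something with over 40 N, if the wrist force passes 120 N, or if a joint passes its speed limit or range.

### The arm

A 7-joint arm with a two-finger parallel gripper is mounted at the origin on a cart in front of the work surface, level with it; the furniture and walls round the work are solid. World frame = base frame: x ahead of the robot, y to its left, z up, the work surface at z = 0. Lengths are in m, angles in rad, forces in N, time in s.
With the tool pointing down it reaches from about 0.4 to 0.9 m from the base axis. Payload 5.6 kg.
Tool frame: the origin (TCP) lies midway between the tips of the shut fingers; the grasp point (between the pads) lies 19 mm behind it; y points along the fingers, z is the direction in which the jaws open and shut, and the axes are right-handed (so a half turn about y gives the same grasp; the last joint's range is limited). The gripper opens to 92 mm and grips with 3 to 60 N. Pads are 20 mm wide; open, the fingers measure 128 mm over their backs; the gripper's body (75 mm by 189 mm) begins 69 mm behind the grasp point.
Start: joints at [1.215, 0.468, -0.012, 1.603, 0.006, 1.071, -0.056], TCP at [0.2, -0.618, 0.215] pointing down, gripper open.
Joint ranges: [-2.53, 2.53], [-0.31, 2.02], [-1.57, 1.55], [0.28, 2.44], [-1.29, 4.43], [0.15, 1.84], [-2.92, 2.92]. Speed limits (rad/s): [2.57, 2.57, 3.14, 3.14, 3.14, 3.14, 3.14].

### API

Orientations are given as a 3x3 rotation matrix whose columns are the frame's x, y, z axes.
In Python, from station import env, effector, solver, viewer, workorder, search_frame, tip_of gives the robot as it stands. Calls block until the motion is done:
- env.reach(position, orientation): joint-space move of the TCP to a pose.
- env.movel(position, frame=None, rate=0.15): straight line of the TCP; frame=None keeps the orientation; rate is the mean speed in m/s.
- env.goto_joints(angles): joint-space move.
- effector.release() and effector.grasp(squeeze=None): open the fingers fully, or close them until they stop; squeeze is the grip in N (None keeps the last).
- env.pause(seconds).
- solver.inverse_kinematics(position, orientation): joint angles nearest the present ones, or None.
- env.sense(): the state.
- viewer.read_camera(name): name is "scene" or "top" or "wrist"; returns (picture, depth): 420x560x3 uint8, red, green, blue; 420x560 float32, m along the optical axis (not along the pixel's ray), 0 where there is no reading.
- viewer.camera_info(name): a dict with "intrinsics" (3x3 intrinsics, pixels), "dist_coeffs" ([k1, k2, p1, p2, k3] as OpenCV has them; the pictures are not rectified), "eye" and "rotation" of the camera in the world; the wrist camera has in their place "T_tool_cam" (4x4, takes a point from camera to tool coordinates, whose origin is the TCP and whose axes are the tool frame's). Camera axes: x right, y up, looking along -z (the intrinsics and any distortion apply to the point x, -y, -z); pixel columns grow to the right and rows downward; lengths in m; the calibration is good to about 2 mm. A picture is of the moment at which its call begins: read the wrist's pose just before it. camera_info takes no time and is no camera call.
A pose or a line that the arm cannot do raises env.PlanningError and nothing moves.
- workorder.finish_job(): hands the job in, once; it reports no verdict.
Trained networks look in the newest picture that a camera, given by its name, has taken for a name from the list of things; names that differ only in an ending like _2 or _b are one class to them, and where a whole thing is asked for, a point or a joint stands for the part that bears it (a point fixed in the world has none). Each returns a list of dicts, best first, with "score" (0 to 1); they miss things now and then, are a little off and sometimes report something else, mostly with a low value. They report only what shows in the picture. A call takes as long as a camera call.
- search_frame(camera, name): "at" ([x, y, z] in m, in world coordinates, good to about 4 mm: the middle of the surface that is visible of it).
- tip_of(camera, name): "at" ([x, y, z] in m, in world coordinates, good to about 4 mm: a listed point, or the origin of a listed thing).
The state is a dict: "t": time; "joint_positions": joint angles; "joint_velocities": joint speeds; "tau": joint torques, N m; "ee_pos": TCP position; "tcp_rot": TCP orientation; "wrist_force": force on the tool from outside, world axes, zero at the start; "moment": the same for the moment, N m; "gripper_width": finger opening in m.
Only numpy, scipy, OpenCV 4.12 (cv2) and the standard library are available. Lean on these libraries where they do the work, as an engineer would, in place of code of your own. Each camera call takes 0.05 s, during which the arm holds its last target.

## Working session

There is one attempt and no reset: what is moved stays moved. The work goes in short steps, each a Python script; the robot and the scene stay as the last script left them, time stands still between calls to the robot, and variables do not carry over. Pictures are saved under pics/ and viewed, and the job is handed in when it is done.

```bash
ls; mkdir -p pics; python3 - <<'E'
from station import env, effector, solver, viewer, workorder, search_frame, tip_of
import cv2, numpy as np
np.set_printoptions(precision=3,suppress=True)
for c in ["scene","top","wrist"]:
    im,d=viewer.read_camera(c); cv2.imwrite(f"pics/{c}0.png",im[:,:,::-1])
    i=viewer.camera_info(c); print(c,{k:np.array(v).tolist() for k,v in i.items()})
    for n in ["scanner","scanner_window","scanner_head","scanner_foot","stand","stand_mouth","carton_large","code_large","carton_small","frame_post"]:
        r=tip_of(c,n); print(n,[(np.round(x["at"],3),round(x["score"],2)) for x in r[:3]])
print(env.sense())
E
```

```text
pics
scene {'intrinsics': [[425.39604319390696, 0.0, 280.8637255778739], [0.0, 425.39604319390696, 209.97567357487978], [0.0, 0.0, 1.0]], 'dist_coeffs': [-0.13647504685865217, 0.0, 0.0, 0.0, 0.0], 'eye': [-0.1746135469553996, 0.60437291893416, 1.1589220553081605], 'rotation': [[-0.6353996722691251, 0.5799286327186512, -0.5098529566780647], [-0.772180938811973, -0.47552044603523813, 0.42144620432257807], [0.001963215665319676, 0.661485514849361, 0.7499553716246904]]}
scanner [(array([ 0.471, -0.346,  0.108]), 0.91), (array([0.513, 0.385, 0.041]), 0.37)]
scanner_window []
scanner_head [(array([ 0.484, -0.316,  0.175]), 0.74), (array([ 0.391,  0.272, -0.002]), 0.54)]
scanner_foot [(array([ 0.43 , -0.29 ,  0.051]), 0.95), (array([ 0.39 ,  0.273, -0.001]), 0.26)]
stand [(array([ 0.482, -0.318, -0.002]), 0.58)]
stand_mouth [(array([ 0.521, -0.336,  0.171]), 0.91)]
carton_large [(array([0.499, 0.366, 0.021]), 0.88)]
code_large [(array([0.51 , 0.383, 0.043]), 0.76)]
carton_small [(array([0.505, 0.206, 0.016]), 0.96), (array([ 0.554, -0.355,  0.165]), 0.55)]
frame_post []
top {'intrinsics': [
[... 1470 characters left out ...]
0.0, 1.0]]}
scanner []
scanner_window []
scanner_head []
scanner_foot []
stand []
stand_mouth []
carton_large []
code_large []
carton_small []
frame_post []
{'t': 1.65, 'joint_positions': array([ 1.215,  0.467, -0.012,  1.603,  0.006,  1.071, -0.056]), 'joint_velocities': array([ 0.   ,  0.001, -0.001, -0.001, -0.001,  0.001,  0.001]), 'tau': array([  0.   , -52.041,  -0.012, -24.405,  -0.057,   0.011,   0.   ]), 'ee_pos': array([ 0.2  , -0.618,  0.215]), 'tcp_rot': array([[-0.951, -0.   ,  0.308],
       [-0.308, -0.   , -0.951],
       [ 0.   , -1.   ,  0.   ]]), 'wrist_force': array([-0.145, -0.564,  0.119]), 'moment': array([-0.013,  0.018, -0.043]), 'gripper_width': 0.09186798127672252}
```

View pics/scene0.png

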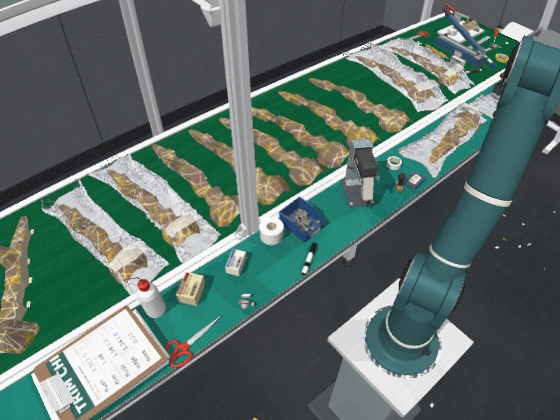

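View pics/top0.png

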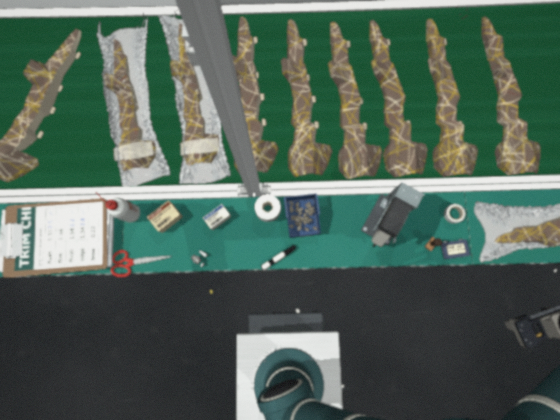

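View pics/wrist0.png

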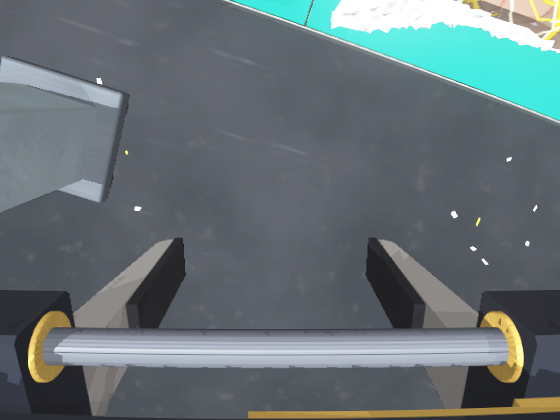

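```bash
cat > h.py <<'E'
from station import env, effector, solver, viewer, workorder, search_frame, tip_of
import cv2, numpy as np
np.set_printoptions(precision=3,suppress=True)
def cloud(c,d,T=None):
    i=viewer.camera_info(c)
    K=np.array(i["intrinsics"]);D=np.array(i["dist_coeffs"])
    v,u=np.mgrid[0:420,0:560]
    p=cv2.undistortPoints(np.stack([u,v],-1).reshape(-1,1,2).astype(float),K,D).reshape(420,560,2)
    P=np.stack([p[...,0]*d,-p[...,1]*d,-d],-1)
    if T is None: R=np.array(i["rotation"]);t=np.array(i["eye"])
    else:
        s=T@np.array(i["T_tool_cam"]);R=s[:3,:3];t=s[:3,3]
    W=P@R.T+t; W[d==0]=np.nan
    return W
def toolT():
    s=env.sense();T=np.eye(4);T[:3,:3]=s["tcp_rot"];T[:3,3]=s["ee_pos"];return T
E
python3 - <<'E'
from h import *
o={}
for c in ["scene","top"]:
    im,d=viewer.read_camera(c);o[c+"i"]=im;o[c]=cloud(c,d)
np.savez("c0.npz",**o)
for c in ["scene","top"]:
    W=o[c].reshape(-1,3)
    def rect(m,name):
        P=W[m]; 
        if len(P)<5: print(name,len(P));return
        r=cv2.minAreaRect(P[:,:2].astype(np.float32)); print(c,name,len(P),np.array(r[0]),np.array(r[1]),round(r[2],1),"z",np.median(P[:,2]),"box",cv2.boxPoints(r).round(3).tolist())
    x,y,z=W.T
    near=lambda a,b,r:np.hypot(x-a,y-b)<r
    rect(near(.52,.375,.075)&(z>.036)&(z<.06),"cartonL")
    rect(near(.52,.21,.06)&(z>.027)&(z<.045),"cartonS")
    rect(near(.5,-.33,.14)&(z>.19)&(z<.225),"hood/head top")
    rect(near(.5,-.33,.14)&(z>.13)&(z<.225),"stand all")
    rect(near(.58,.1,.1)&(z>.25)&(z<.6),"post")
    m=near(.52,-.33,.2)&(z>.14); print("maxz",np.nanpercentile(z[m],[50,95,99]))
E
```

```text
scene cartonL 494 [0.524 0.387] [0.063 0.087] 39.4 z 0.04427357441436297 box [[0.47200000286102295, 0.4009999930858612], [0.527999997138977, 0.3330000042915344], [0.5759999752044678, 0.37299999594688416], [0.5210000276565552, 0.4410000145435333]]
scene cartonS 283 [0.519 0.22 ] [0.045 0.077] 37.0 z 0.03560648585141801 box [[0.4779999852180481, 0.2370000034570694], [0.5239999890327454, 0.17499999701976776], [0.5600000023841858, 0.20200000703334808], [0.5139999985694885, 0.2639999985694885]]
scene hood/head top 543 [ 0.497 -0.325] [0.07  0.147] 58.7 z 0.2016941410578107 box [[0.41600000858306885, -0.31700000166893005], [0.5410000085830688, -0.3930000066757202], [0.5770000219345093, -0.3330000042915344], [0.4519999921321869, -0.25699999928474426]]
scene stand all 964 [ 0.491 -0.321] [0.073 0.159] 59.4 z 0.1950639366040482 box [[0.40400001406669617, -0.31200000643730164], [0.5410000085830688, -0.3930000066757202], [0.5789999961853027, -0.33000001311302185], [0.4410000145435333, -0.25]]
scene post 2194 [0.6   0.106] [0.063 0.035] 47.1 z 0.45312852315362284 box [[0.5649999976158142, 0.0949
[... 743 characters left out ...]
box [[0.4180000126361847, -0.3160000145435333], [0.5379999876022339, -0.3919999897480011], [0.578000009059906, -0.33000001311302185], [0.4580000042915344, -0.2529999911785126]]
top stand all 1388 [ 0.493 -0.321] [0.074 0.153] 57.8 z 0.20035801805682918 box [[0.4090000092983246, -0.3109999895095825], [0.5379999876022339, -0.3930000066757202], [0.5770000219345093, -0.33000001311302185], [0.4480000138282776, -0.24899999797344208]]
top post 1121 [0.6   0.088] [0.034 0.056] 44.9 z 0.4720042787346824 box [[0.5680000185966492, 0.09600000083446503], [0.6079999804496765, 0.0560000017285347], [0.6320000290870667, 0.07999999821186066], [0.5920000076293945, 0.11999999731779099]]
maxz [0.201 0.208 0.209]
```

```bash
cat >> h.py <<'E'
PS=np.radians(-31.5)
def scanR(az,down):
    h=np.array([np.cos(az),np.sin(az),0]);u=np.array([0,0,1.])
    y=np.cos(down)*h-np.sin(down)*u; x=np.sin(down)*h+np.cos(down)*u
    return np.stack([x,y,np.cross(x,y)],1)
def toolR(Rs,al,flip):
    x,y,z=Rs.T
    yt=-x*np.cos(al)+y*np.sin(al); zt=z*flip
    return np.stack([np.cross(yt,zt),yt,zt],1)
CODE=np.array([.507,.3842,.045]);CAZ=np.radians(38.5)
def final(al,flip,d,away=True,dist=.10,up=0.0,fwd=0.0):
    # up,fwd: grasp point offset from head point along scanner x,y
    Rs=scanR(CAZ if away else CAZ+np.pi,d)
    w=CODE-Rs[:,1]*dist
    g=w-Rs[:,1]*.077+Rs@np.array([-.003+up,fwd,0])
    R=toolR(Rs,al,flip)
    return g+R[:,1]*.019,R
def grasp(head,al,flip,up=0.0,fwd=0.0,ps=PS):
    Rs=scanR(ps,np.radians(5.5)); R=toolR(Rs,al,flip)
    return head+Rs@np.array([up,fwd,0])+R[:,1]*.019,R
E
python3 - <<'E'
from h import *
head=np.array([.487,-.317,.175]);s=np.array([np.cos(PS),np.sin(PS),0])
d2=lambda q: None if q is None else np.round(q,2)
for al in [0,15,25,35,45]:
  for fl in [1,-1]:
    a=np.radians(al)
    p,R=grasp(head,a,fl,.008)
    print("GRASP",al,fl,d2(solver.inverse_kinematics(p,R)),"out",d2(solver.inverse_kinematics(p-s*.12+[0,0,0],R)) ,"up",d2(solver.inverse_kinematics(p-s*.12+[0,0,.12],R)))
    for d in [45,50,55,65]:
      for aw in [True,False]:
        p,R2=final(a,fl,np.radians(d),aw,.1,.008)
        q=solver.inverse_kinematics(p,R2)
        if q is not None: print("   fin",d,aw,p,d2(q))
E
```

```text
GRASP 0 1 [ 0.95  0.54 -0.58  1.72  0.31  1.08  1.28] out [ 1.03  0.34 -0.61  2.    0.22  0.97  1.32] up [ 1.07  0.19 -0.62  1.87  0.11  1.22  1.43]
   fin 45 True [0.401 0.3   0.16 ] [-0.18  0.97 -0.89  1.42  0.42  1.82  1.08]
   fin 45 False [0.613 0.468 0.16 ] [-0.52  0.51 -0.23  1.97  2.38  0.16  2.37]
   fin 50 True [0.41  0.307 0.172] [-0.56  0.84 -0.23  1.36  0.08  1.83  1.43]
   fin 50 False [0.604 0.462 0.172] [-0.35  0.52 -0.44  2.04  2.51  0.32  2.3 ]
   fin 55 False [0.595 0.455 0.182] [-0.16  0.57 -0.66  2.1   2.58  0.49  2.31]
   fin 65 False [0.575 0.439 0.199] [ 0.18  0.83 -1.11  2.21  2.68  0.87  2.53]
GRASP 0 -1 [ 0.51  0.46  0.01  1.75 -0.01  1.03 -1.59] out [ 0.55  0.27 -0.04  2.03  0.01  0.94 -1.62] up [ 0.58  0.13 -0.07  1.9   0.01  1.21 -1.61]
   fin 45 True [0.401 0.3   0.16 ] [-0.17  0.98 -0.91  1.42  0.42  1.83 -2.07]
   fin 45 False [0.613 0.468 0.16 ] [ 0.1   0.83 -1.11  1.94  1.92  0.63  0.05]
   fin 50 True [0.41  0.307 0.172] [-0.56  0.84 -0.23  1.36  0.08  1.83 -1.71]
   fin 50 False [0.604 0.462 0.172] [ 0.22  1.02 -1.33  2.01  2.12  0.84  0.04]
   fi
[... 5510 characters left out ...]
6  2.56] out None up [ 1.19 -0.25 -0.58  2.39 -0.52  0.3  -1.1 ]
   fin 45 True [0.412 0.308 0.155] [-0.51  0.33 -0.23  1.97  0.1   0.85 -1.7 ]
   fin 45 False [0.602 0.46  0.155] [-0.08  1.13 -1.34  1.29  1.08  1.49  0.95]
   fin 50 True [0.42  0.315 0.165] [ 0.09  0.63 -1.07  1.84  0.59  1.14 -2.11]
   fin 50 False [0.594 0.454 0.165] [-0.08  0.93 -1.11  1.41  0.89  1.24  0.99]
   fin 55 True [0.428 0.321 0.174] [-0.04  0.62 -0.92  1.75  0.47  1.22 -2.01]
   fin 55 False [0.586 0.447 0.174] [-0.03  0.87 -1.11  1.51  0.9   1.12  0.95]
   fin 65 True [0.447 0.336 0.19 ] [-0.09  0.77 -0.96  1.54  0.5   1.5  -2.04]
   fin 65 False [0.567 0.432 0.19 ] [ 0.05  0.73 -1.11  1.72  0.96  0.88  0.84]
```

```bash
python3 - <<'E'
from h import *
head=np.array([.487,-.317,.175]);
p,R=grasp(head,np.radians(25),-1,.010)
env.reach(p+[0,0,.12],R)
T=toolT(); im,d=viewer.read_camera("wrist"); cv2.imwrite("pics/w1.png",im[:,:,::-1])
W=cloud("wrist",d,T); np.savez("c1.npz",W=W,im=im,T=T)
for n in ["scanner_head","stand_mouth","scanner","stand"]:
    print(n,[(np.round(x["at"],3),round(x["score"],2)) for x in tip_of("wrist",n)[:2]])
print(env.sense()["t"],T)
E
```

```text
scanner_head [(array([ 0.484, -0.319,  0.174]), 0.83)]
stand_mouth [(array([ 0.52 , -0.339,  0.172]), 0.88)]
scanner [(array([ 0.474, -0.346,  0.114]), 0.77)]
stand [(array([ 0.518, -0.337,  0.171]), 0.73)]
3.5583 [[-0.803  0.284 -0.523  0.493]
 [ 0.493 -0.175 -0.852 -0.322]
 [-0.334 -0.943  0.     0.287]
 [ 0.     0.     0.     1.   ]]
```

View pics/w1.png

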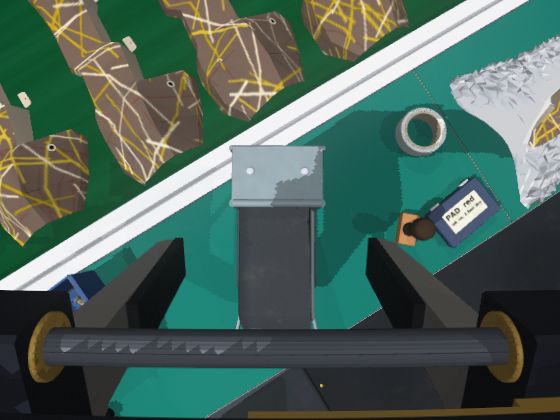

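```bash
python3 - <<'E'
import numpy as np
np.set_printoptions(precision=4,suppress=True)
D=np.load("c1.npz");W=D["W"]
# per-row edges of pts with z>0.185
for rng,name in [((150,203),"hood"),((212,318),"head")]:
    L=[];Rr=[]
    for v in range(*rng):
        row=W[v,200:350]; ok=np.where(row[:,2]>0.18)[0]
        if len(ok)<20: continue
        L.append(row[ok[0]]);Rr.append(row[ok[-1]])
    L=np.array(L);Rr=np.array(Rr);M=(L+Rr)/2
    for n,P in (("L",L),("R",Rr),("M",M)):
        c=np.median(P,0);A=P[:,:2]-P[:,:2].mean(0)
        k=np.ones(len(P),bool)
        for _ in range(4):
            co=np.polyfit(P[k,0],P[k,1],1);r=P[:,1]-np.polyval(co,P[:,0]);k=abs(r)<max(2*np.std(r[k]),5e-4)
        print(name,n,len(P),"yaw",np.degrees(np.arctan(co[0])),"y at x=.487",np.polyval(co,.487),"z",c[2],P[0],P[-1])
    print("width",np.median(np.linalg.norm((L-Rr)[:,:2],axis=1)))
for v in [155,195,203,206,209,215,240,280,315]: print(v,W[v,276])
E
```

```text
hood L 53 yaw -30.952034066727773 y at x=.487 -0.2824097622313307 z 0.20581708428993079 [ 0.5715 -0.3309  0.2031] [ 0.5381 -0.3105  0.2059]
hood R 53 yaw -30.365687243463753 y at x=.487 -0.3601517233675829 z 0.20567967537842824 [ 0.5343 -0.3913  0.2035] [ 0.5014 -0.3703  0.2055]
hood M 53 yaw -30.83695558810093 y at x=.487 -0.3211802267577299 z 0.2058042320976687 [ 0.5529 -0.3611  0.2033] [ 0.5198 -0.3404  0.2057]
width 0.0663465859183294
head L 106 yaw -30.614319762224213 y at x=.487 -0.2865682448949258 z 0.19202363772368702 [ 0.5297 -0.3119  0.188 ] [ 0.4615 -0.271   0.1918]
head R 106 yaw -31.08677641620078 y at x=.487 -0.3476600707135544 z 0.20274522675470286 [ 0.5017 -0.3564  0.2   ] [ 0.4367 -0.3172  0.2048]
head M 106 yaw -31.063721073048413 y at x=.487 -0.3169889897549924 z 0.19735033150990616 [ 0.5157 -0.3341  0.194 ] [ 0.4491 -0.2941  0.1983]
width 0.05253080856465907
155 [ 0.5499 -0.358   0.2053]
195 [ 0.5245 -0.3424  0.2058]
203 [ 0.5193 -0.3392  0.2089]
206 [ 0.5176 -0.3381  0.2073]
209 [ 0.5162 -0.3373  0.1973]
215 [ 0.5123 -0.3349  0.1977]
240 [ 0.4965 -0.3252  0.1995]
280 [ 0.4719 -0.31    0.2032]
315 [ 0.4505 -0.2969  0.2033]
```

```bash
cat >> h.py <<'E'
PS=np.radians(-30.9); SD=np.array([np.cos(PS),np.sin(PS),0])
HEAD=np.array([.4855,-.3172,.175]); AL=np.radians(25)
def st(m):
    s=env.sense();print(m,round(s["t"],2),"p",s["ee_pos"],"F",s["wrist_force"],"M",s["moment"],"w",round(s["gripper_width"],4));return s
E
python3 - <<'E'
from h import *
p,R=grasp(HEAD,AL,-1,.010,ps=PS)
env.movel(p+[0,0,.08],R,rate=.15)
env.movel(p,R,rate=.1); st("at")
effector.grasp(35); st("grip")
env.movel(p-SD*.012,R,rate=.04); st("pull12")
im,d=viewer.read_camera("wrist"); cv2.imwrite("pics/w2.png",im[:,:,::-1])
E
```

```text
at 4.92 p [ 0.492 -0.321  0.168] F [-0.061 -0.821  0.442] M [ 0.234  0.223 -0.038] w 0.0918
grip 5.58 p [ 0.492 -0.321  0.167] F [-0.709  0.813  1.58 ] M [0.245 0.316 0.029] w 0.0539
pull12 6.03 p [ 0.481 -0.314  0.167] F [-2.744  2.007  4.446] M [ 0.439  0.648 -0.024] w 0.0543
```

View pics/w2.png

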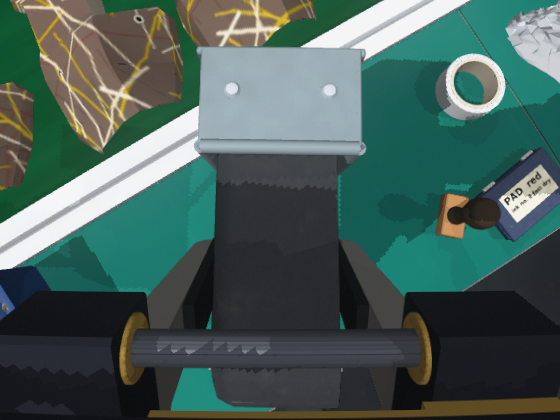

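```bash
python3 - <<'E'
from h import *
p,R=grasp(HEAD,AL,-1,.010,ps=PS)
for k,u in [(.025,.001),(.045,.0015),(.065,.003),(.085,.006)]:
    env.movel(p-SD*k+[0,0,u],R,rate=.06); s=st(k)
    if np.linalg.norm(s["wrist_force"])>20: print("STOP");break
im,d=viewer.read_camera("wrist"); cv2.imwrite("pics/w3.png",im[:,:,::-1])
E
```

```text
0.025 6.45 p [ 0.47  -0.308  0.168] F [-0.03   0.132 -2.034] M [ 0.361  0.371 -0.011] w 0.054
0.045 6.93 p [ 0.453 -0.298  0.169] F [ 0.043 -0.602 -1.999] M [ 0.262  0.321 -0.011] w 0.054
0.065 7.42 p [ 0.436 -0.288  0.17 ] F [ 0.746  0.145 -2.272] M [ 0.323  0.326 -0.03 ] w 0.0542
0.085 7.9 p [ 0.419 -0.277  0.173] F [ 0.498 -0.509 -1.414] M [0.31  0.379 0.009] w 0.0542
```

View pics/w3.png

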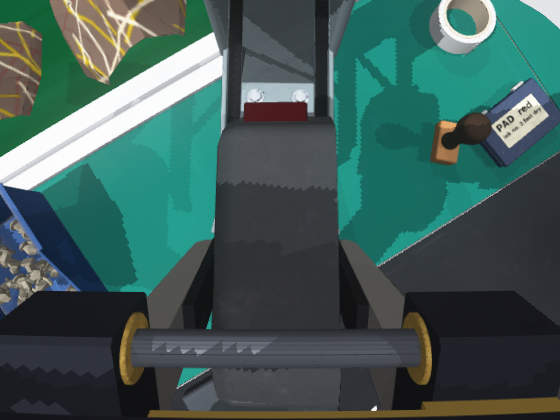

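```bash
python3 - <<'E'
from h import *
p,R=grasp(HEAD,AL,-1,.010,ps=PS)
env.movel(p-SD*.115+[0,0,.02],R,rate=.1)
env.movel(p-SD*.125+[0,0,.14],R,rate=.12); s=st("up"); q=s["joint_positions"]; print(q)
im,d=viewer.read_camera("scene"); cv2.imwrite("pics/s4.png",im[:,:,::-1])
for az,r,dn in [(0,.42,25),(38.5,.44,45)]:
    a=np.radians(az); Rt=toolR(scanR(a,np.radians(dn)),AL,-1)
    print(az,solver.inverse_kinematics(np.array([r*np.cos(a),r*np.sin(a),.33]),Rt))
pf,Rf=final(AL,-1,np.radians(52),True,.1,.010); print(pf,solver.inverse_kinematics(pf,Rf))
E
```

```text
up 9.58 p [ 0.384 -0.257  0.306] F [-0.438 -0.604 -1.764] M [ 0.288  0.389 -0.005] w 0.054
[ 0.677 -0.137 -0.15   2.154 -0.022  0.784 -1.572]
0 [ 0.412 -0.021 -0.476  1.95  -0.01   1.21  -1.631]
38.5 [ 0.11   0.438 -1.109  1.681  0.271  1.601 -1.962]
[0.419 0.314 0.172] [-0.017  0.921 -1.14   1.553  0.599  1.632 -2.164]
```

View pics/s4.png

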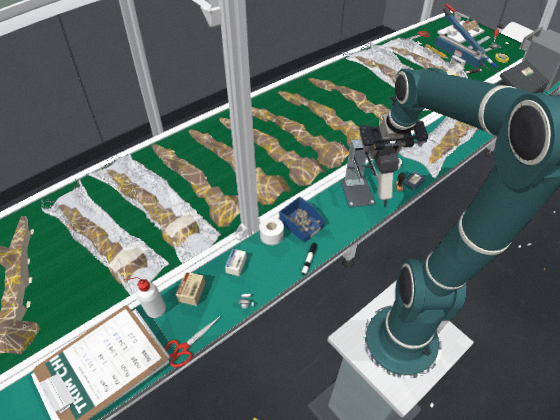

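```bash
python3 - <<'E'
from h import *
q=np.array(env.sense()["joint_positions"])
q[5]=1.2; env.goto_joints(q); st("tilt")
q[0]=-.52; env.goto_joints(q); st("sweep")
pf,Rf=final(AL,-1,np.radians(52),True,.1,.010)
print(Rf,pf)
for up in (.1,0): print(solver.inverse_kinematics(pf+[0,0,up],Rf))
im,d=viewer.read_camera("scene"); cv2.imwrite("pics/s5.png",im[:,:,::-1])
for n in ["code_large","carton_large"]:
    print(n,[(np.round(x["at"],3),round(x["score"],2)) for x in tip_of("scene",n)[:2]])
for n in ["scanner_window","scanner_head","scanner_foot"]:
    print(n,[(np.round(x["at"],3),round(x["score"],2)) for x in tip_of("scene",n)[:2]])
print(toolT())
E
```

```text
tilt 10.22 p [ 0.269 -0.188  0.288] F [-0.132 -1.374 -1.429] M [-0.004 -0.137  0.022] w 0.0542
sweep 11.6 p [0.273 0.181 0.288] F [-0.448  0.053 -1.796] M [ 0.03  -0.104 -0.021] w 0.0542
[[-0.697 -0.355  0.623]
 [-0.555 -0.283 -0.783]
 [ 0.454 -0.891 -0.   ]] [0.419 0.314 0.172]
[-0.558  0.503 -0.202  1.507  0.057  1.612 -1.67 ]
[-0.558  0.6   -0.202  1.592  0.078  1.432 -1.681]
code_large [(array([0.51 , 0.383, 0.042]), 0.91), (array([ 0.545,  0.057, -0.004]), 0.37)]
carton_large [(array([0.5  , 0.369, 0.021]), 0.84)]
scanner_window [(array([0.327, 0.22 , 0.262]), 0.93)]
scanner_head [(array([0.269, 0.175, 0.3  ]), 0.83), (array([ 0.417, -0.472, -0.004]), 0.36)]
scanner_foot [(array([0.186, 0.106, 0.208]), 0.94), (array([ 0.547,  0.054, -0.004]), 0.19)]
[[-0.79  -0.061  0.61   0.273]
 [-0.608 -0.047 -0.792  0.181]
 [ 0.077 -0.997  0.001  0.288]
 [ 0.     0.     0.     1.   ]]
```

View pics/s5.png

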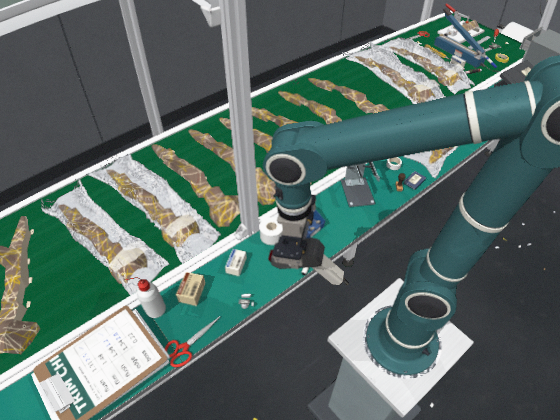

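```bash
cat >> h.py <<'E'
def scanner_from_tool(T):
    R=T[:3,:3]; y=R[:,1];zs=-R[:,2]
    f=np.cross(y,zs) # perpendicular in plane
    # y_t=-x c + y s ; perpendicular n = x s + y c
    n=-R[:,0]
    xs=-y*np.cos(AL)+n*np.sin(AL); ys=y*np.sin(AL)+n*np.cos(AL)
    Rs=np.stack([xs,ys,zs],1); g=T[:3,3]-.019*y
    hd=g-.010*xs
    return Rs,hd,hd+Rs@[.003,.077,0],hd+Rs@[-.129,-.05,0]
E
python3 - <<'E'
from h import *
pf,Rf=final(AL,-1,np.radians(52),True,.17,.010)
env.reach(pf,Rf); st("pre")
T=toolT();Rs,hd,w,ft=scanner_from_tool(T);print("exp",hd,w,ft);print(Rs)
o={}
for c in ["scene","top","wrist"]:
    im,d=viewer.read_camera(c); cv2.imwrite(f"pics/{c}6.png",im[:,:,::-1]);o[c]=cloud(c,d,T if c=="wrist" else None);o[c+"i"]=im
    for n in ["scanner_window","scanner_head","scanner_foot","code_large"]:
        print(c,n,[(np.round(x["at"],3),round(x["score"],2)) for x in tip_of(c,n)[:1]])
np.savez("c6.npz",T=T,**o)
E
```

```text
pre 12.64 p [0.385 0.287 0.227] F [ 0.273  0.626 -0.959] M [ 0.399 -0.531 -0.016] w 0.0544
exp [0.386 0.288 0.237] [0.425 0.319 0.178] [0.282 0.205 0.198]
[[ 0.617  0.481 -0.622]
 [ 0.491  0.383  0.783]
 [ 0.615 -0.789  0.   ]]
scene scanner_window [(array([0.428, 0.316, 0.175]), 0.97)]
scene scanner_head [(array([0.385, 0.285, 0.239]), 0.89)]
scene scanner_foot [(array([0.284, 0.2  , 0.197]), 0.96)]
scene code_large [(array([0.511, 0.384, 0.042]), 0.9)]
top scanner_window []
top scanner_head [(array([0.387, 0.286, 0.243]), 0.69)]
top scanner_foot [(array([0.289, 0.202, 0.196]), 0.74)]
top code_large [(array([0.506, 0.381, 0.048]), 0.56)]
wrist scanner_window [(array([0.426, 0.316, 0.18 ]), 0.78)]
wrist scanner_head [(array([0.383, 0.286, 0.235]), 0.56)]
wrist scanner_foot [(array([0.365, 0.233, 0.199]), 0.45)]
wrist code_large []
```

View pics/scene6.png

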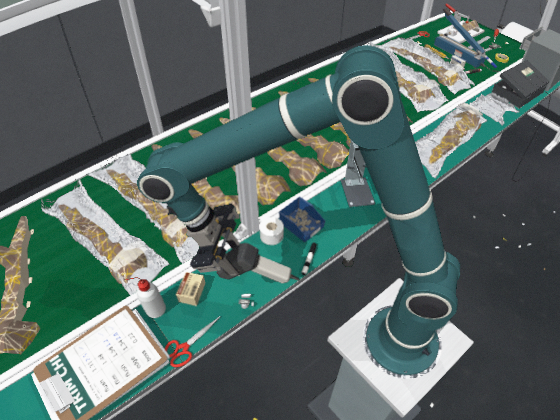

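View pics/wrist6.png

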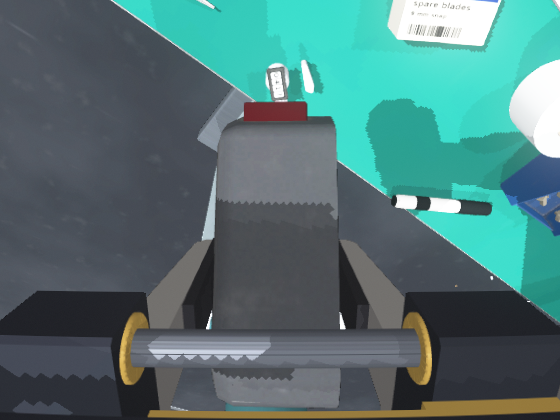

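```bash
python3 - <<'E'
from h import *
pf,Rf=final(AL,-1,np.radians(52),True,.10,.010)
env.movel(pf,Rf,rate=.06); env.pause(.6); st("fin")
T=toolT();Rs,hd,w,ft=scanner_from_tool(T);print("exp",hd,w,ft)
def rep(n,code,w): print(n,"code in window frame",Rs.T@(code-w))
rep("model",CODE,w)
for c in ["scene","wrist","top"]:
    im,d=viewer.read_camera(c); cv2.imwrite(f"pics/{c}7.png",im[:,:,::-1])
    r={n:tip_of(c,n)[:1] for n in ["scanner_window","code_large","scanner_foot","carton_large"]}
    print(c,{k:(np.round(v[0]["at"],3),round(v[0]["score"],2)) for k,v in r.items() if v})
    if r["scanner_window"] and r["code_large"]: rep(c,np.array(r["code_large"][0]["at"]),np.array(r["scanner_window"][0]["at"]))
print(np.abs(env.sense()["joint_velocities"]).max())
E
```

```text
fin 15.31 p [0.419 0.314 0.172] F [-0.125  0.773 -2.132] M [ 0.407 -0.536 -0.021] w 0.0542
exp [0.42  0.315 0.183] [0.459 0.346 0.124] [0.316 0.232 0.143]
model code in window frame [ 0.   0.1 -0. ]
scene {'scanner_window': (array([0.462, 0.346, 0.124]), 0.9), 'code_large': (array([0.513, 0.385, 0.044]), 0.88), 'scanner_foot': (array([0.319, 0.225, 0.138]), 0.89), 'carton_large': (array([0.5  , 0.368, 0.019]), 0.76)}
scene code in window frame [ 0.002  0.102 -0.002]
wrist {'scanner_window': (array([0.459, 0.344, 0.124]), 0.83)}
top {'scanner_window': (array([0.461, 0.349, 0.127]), 0.58), 'code_large': (array([0.459, 0.344, 0.129]), 0.52), 'carton_large': (array([0.503, 0.371, 0.025]), 0.53)}
top code in window frame [-0.002 -0.004 -0.002]
0.002722603878271847
```

View pics/scene7.png

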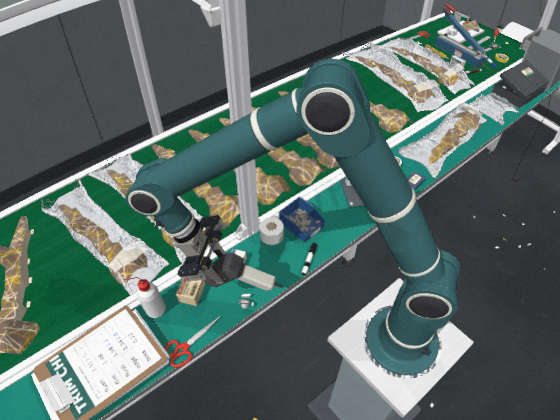

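View pics/top7.png

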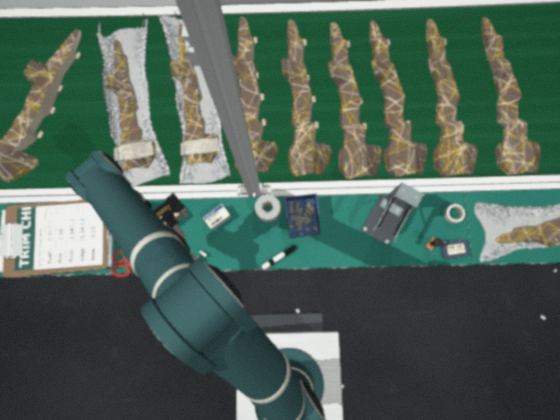

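```bash
python3 - <<'E'
from h import *
workorder.finish_job()
E
```

```text
the job is handed in; nothing more can be done
```

I drew the scanner straight back out of its stand, carried it across at close range to keep clear of the post, and handed the job in at about 15.5 s. It was held still over the larger carton's bar code. No verdict was reported.

**Last checks before hand-in:**

| Check | Value |
|---|---|
| Code ahead of the window, from arm pose and measured code | 100 mm, about 0 mm off the beam |
| Code ahead of the window, from scene camera | 102 mm, 2 mm off the beam each way |
| Beam below level | 52° (38° from square to the printed face) |
| Handle foot height | about 0.14 m |
| Finger opening while gripping | 54 mm, unchanged since the grasp |
| Force at the wrist, scanner held in the air | about 2 N, roughly the scanner's weight |
| Arm joint speed | about 0 |

- **Scanner's width:** I set it to lie along the carton's long side. I did not measure this again at the end.
- **Carton and bystanders:** The larger carton's reported position stayed within the network's accuracy of where it was at the start. The other things showed no visible shift in the pictures where they were in view.
- **Check that disagreed:** The top camera's network put the code on the scanner's nose, about 0.13 m up. The arm hid the code from that camera, so I took this as a false detection and ignored it.
- **Check that failed:** The wrist camera could not see the code in the final pose.
- **During the draw:** The stand pushed back with about 5 N over the first 12 mm. I raised the path by 1 mm and the rest came out free.

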